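# Close and pin a split hat block

## Robot

A 6-joint arm with a two-finger parallel gripper is mounted at the origin on the work surface. World frame = base frame: x ahead of the robot, y to its left, z up, the work surface at z = 0. Lengths are in m, angles in rad, forces in N, time in s.
With the tool pointing down it reaches from about 0.325 to 0.75 m from the base axis. Payload 7.6 kg.
Tool frame: the origin (TCP) lies midway between the tips of the shut fingers; the grasp point (between the pads) lies 19 mm behind it; z points along the fingers, y is the direction in which the jaws open and shut (so a half turn about z gives the same grasp; the last joint's range is limited). The gripper opens to 85 mm and grips with 20 to 120 N. Pads are 22 mm wide; open, the fingers measure 114 mm over their backs; the gripper's body (76 mm by 85 mm) begins 54 mm behind the grasp point. The pads swing forward as they close: fully open they stand 13 mm farther back than shut.
Start: joints at [1.236, 0.052, 1.401, -0, 1.689, -0.07], TCP at [0.137, 0.507, 0.231] pointing down, gripper open.
Joint ranges: [-2.9, 2.9], [-0.91, 2.17], [0.12, 2.37], [-1.06, 4.2], [0.26, 2.73], [-2.93, 2.93]. Speed limits (rad/s): [2.57, 2.57, 3.01, 3.14, 3.14, 3.14].

## Interface

Orientations are given as a rotation vector (axis times angle).
In Python, from plant import * gives the robot as it stands. The module is installed in compiled form; this text tells all that it offers.
- The arm moves only by the tool play_rows, never from a script. Its arguments are lists of equal length, an entry for each row: "linear": the shift along the world's x, y, z in mm, a list of three; "roll": the turn about the world's z in degrees. A call has 1 to 20 rows; each row is the pose to reach, as a shift and turn from the pose commanded when the call began; what a row does not reach only later rows make up. A row lasts 1/8 s, in which the tool goes at most 62.5 mm and 10.7 degrees, less where a joint would pass 70% of its speed; a pose out of reach is approached as far as the arm can. A call with a gripper value outside its range is refused whole. "grip" is the opening, from 0 (shut) to 1 (fully open), set as the call begins (left out, the last holds). The fingers move at their own pace and stop on an object; the grip force is fixed at half the most. Time passes only in rows, so rows that repeat a pose let the fingers close. It gives the time, the measured TCP pose, the force and the opening at its end, in the units of the state.
- get_state(): the state, without advancing time (a new reading comes with each control period).
- get_image(name): name is "scene" or "side" or "wrist"; returns a dict with "image" (420x560x3 uint8, red, green, blue), "vfov" (degrees; the focal length in pixels is half the picture's height over the tangent of half this angle, whatever the lens; pixels are square), "cx", "cy" (the principal point, pixels), "R" (3x3) and "t" (3): a world point X has camera coordinates R X + t. Camera axes: x right, y down, z forward; pixel columns grow to the right and rows downward; lengths in m; the calibration is good to about 2 mm. A picture is of the moment at which its call begins. There is no depth.
- close_job(): hands the job in, once; it reports no verdict.
The state is a dict: "t": time; "qpos": joint angles; "joint_velocities": joint speeds; "tau": joint torques, N m; "tool_pos": TCP position; "orientation": TCP orientation; "contact_force": force on the tool from outside, world axes, zero at the start; "ft_torque": the same for the moment, N m; "width": finger opening in m.
Only numpy, scipy, OpenCV 4.12 (cv2) and the standard library are available. Lean on these libraries where they do the work, as an engineer would, in place of code of your own. Each camera call takes 0.05 s, during which the arm holds its last target. There are 200 camera calls.

## Task

Make up the split hat block for the next hat: slide its loose half along the base until it and the pale filler board stand tight against the fixed half, and pin all three together by pushing the red-handled rod through the holes, from the loose half's side, until its handle sits against the block. Leave it pinned with the rod let go, and do not disturb the jar, the tape roll or the hat brush.

Things in the scene. Friction and masses are not known exactly. Their poses are not given: they have to be found in the camera images.
- base: Plywood board fixed to the bench, 20 mm thick, spanning x -170 to +85 mm, y -125 to +125 mm, a 16 mm high guide rail along each long side (203 mm between them), with the dark fixed half of the crown block screwed on. Origin on the bench below the middle of that half's flat split face. +x: the way the loose half closes and the rod goes in; y across; z up.
- loose_half (a joint): How far the dark loose half of the block stands open, in m: 0 with both halves and the filler touching, growing as it moves along the base's -x, at most 0.078. A mirror image of the fixed half (67 mm deep, 200 wide, same hole); guided and held down by the base, it can only slide along x. Stiff: about 4 N moves it, and it stays where left.
- loose_hole (a point): Middle of the mouth of the loose half's hole, where the rod goes in, ringed in brass, 64 mm above the bench, on the half's outer face: flat over 58 mm of width and upright from z 20 to 108 mm. Its axes are the base's. It moves with the half; with the block closed it lies 87 mm to the base's -x of fixed_hole.
- fixed_hole (a point): Middle of the 17 mm hole in the fixed half's split face, 64 mm above the bench; the hole runs along the base's x right through the half. Its axes are the base's. The fixed half spans the base's x 0 to 67 mm, y -100 to 100 mm (oval outside), z 20 to 155 mm; its sides are upright to z 108 mm, then domed.
- filler: Loose pale filler board standing on edge on the base between the rails and the two halves: 20 mm thick (its x), 200 mm wide, 135 mm high, arched top, the same 17 mm hole 44 mm above its underside, 0.3 kg. Origin in the middle of its underside; axes as the base's. Free to slide, 1.5 mm of play to each rail; the loose half pushes it along.
- rod: Locking rod lying on the bench: red handle 26 x 26 mm square, 75 mm long (the front 12 mm a round brass ferrule, 26 mm), then a pale wooden rod 14 mm thick, 125 mm long, last 14 mm tapered. Origin on the axis at the shoulder between ferrule and rod; +x to the tip; handle at x -75 to 0 mm. It lies level, axis 13 mm above the bench. About 60 g, balancing 10 mm behind the shoulder.
- rod_tip (a point): Centre of the rod's tip, 125 mm along +x from the rod's origin.
- jar: Bystander: glass jar with a steel cap, 68 mm diameter, 100 mm high, standing on the bench. Origin in the middle of its underside.
- tape: Bystander: roll of tape lying flat, 104 mm diameter, 48 mm high. Origin in the middle of its underside.
- hat_brush: Bystander: wooden hat brush lying bristles down, 170 mm long (its x), 50 mm wide, 42 mm high. Origin in the middle of its underside.
Mind the look-alikes: they are no part of the job. Of the things that look like the rod, take the one that is farthest to the robot's left at the start.

How it is judged:
At the end, for the whole second after the job is handed in: Loose half closed to 4 mm, filler board upright between the halves; rod through all three holes, tip over 30 mm into the fixed half and within 6 mm of the hole's axis, in line to 0.07 rad, handle shoulder within 4 mm of the loose half's face; all at rest, bystanders within 30 mm (value of joint loose_half below 0.004 m and x of filler in the frame of base between -0.014 and -0.006 m and angle between filler's own z axis and vertical below 0.06 rad and z of filler in the frame of base below 0.024 m and x of rod in the frame of loose_hole above -0.004 m and x of rod_tip in the frame of fixed_hole above 0.03 m and y of rod_tip in the frame of fixed_hole between -0.006 and 0.006 m and z of rod_tip in the frame of fixed_hole between -0.006 and 0.006 m and angle between the x axis of rod and the x axis of base, either way round below 0.07 rad and linear speed of each of rod, filler below 0.02 m/s); the robot touches nothing.
It fails at once if the jar is moved more than 30 mm or tipped (distance of jar from where it was at the start of the episode above 0.03 m or angle between jar's own z axis and vertical above 0.4 rad).
It fails at once if the tape roll is moved more than 30 mm (distance of tape from where it was at the start of the episode above 0.03 m).
It fails at once if the hat brush is moved more than 30 mm (distance of hat_brush from where it was at the start of the episode above 0.03 m).
It also fails if it takes over 64 s, if anything falls off the work surface, if the arm or the gripper's body presses on something with over 40 N, if the wrist force passes 120 N, or if a joint passes its speed limit or range.

## Working session

There is one attempt and no reset: what is moved stays moved. The work goes in short steps, Python scripts to look and compute and a tool call to move; the robot and the scene stay as the last step left them, time stands still between calls to the robot, and variables do not carry over. Pictures are saved under pics/ and viewed, about 8 in all and at most 12, crops included, and the job is handed in when it is done.

Besides the shell and the picture viewer there is one more tool, called after "Request:" as name(argument=value, ...) on one line, values as JSON. play_rows: Moves the arm, as the interface text tells. Its arguments: {"type":"object","properties":{"linear":{"type":"array","items":{"type":"array","items":{"type":"number"}}},"roll":{"type":"array","items":{"type":"number"}},"grip":{"type":"number"}},"required":["linear","roll"]}

```bash
mkdir -p pics
cat > h.py <<'E'
from plant import *
import numpy as np, cv2
def cam(n,fn=None):
    d=get_image(n)
    if fn: cv2.imwrite('pics/'+fn, d['image'][:,:,::-1])
    np.savez('pics/'+n+'.npz',**d); return d
def ray(d,uv):
    h=d['image'].shape[0]; f=h/2/np.tan(np.radians(float(d['vfov']))/2)
    v=np.array([(uv[0]-d['cx'])/f,(uv[1]-d['cy'])/f,1.]); R=np.array(d['R'])
    return -R.T@d['t'], R.T@v
def atz(d,uv,z):
    c,v=ray(d,uv); return c+v*(z-c[2])/v[2]
def proj(d,X):
    h=d['image'].shape[0]; f=h/2/np.tan(np.radians(float(d['vfov']))/2)
    p=np.array(d['R'])@np.array(X)+d['t']; return f*p[0]/p[2]+d['cx'],f*p[1]/p[2]+d['cy']
def ld(n): return dict(np.load('pics/'+n+'.npz'))
E
python3 - <<'E'
from h import *
a=cam('scene');b=cam('side');w=cam('wrist')
cv2.imwrite('pics/a1.png',cv2.resize(a['image'][:,:,::-1],(800,600)))
cv2.imwrite('pics/b1.png',cv2.resize(b['image'][:,:,::-1],(800,600)))
for d in(a,b,w): print(d['vfov'],d['cx'],d['cy'],-d['R'].T@d['t'],d['R'][2])
print(get_state())
E
```

```text
55.61320331265047 285.0695094188893 212.18776956707953 [ 1.3191378  -0.55439262  0.69406385] [-0.70847023  0.41946832 -0.56755287]
46.99640271951617 283.62044103588966 215.8195373934632 [ 0.04094923 -0.92448066  1.23843584] [ 0.32692281  0.55199187 -0.7670896 ]
71.10920134106581 280.16090535540405 209.699951243845 [0.07071163 0.52452552 0.37319272] [ 0.26370373 -0.07258796 -0.96186867]
{'t': 0.15, 'qpos': array([ 1.23569088e+00,  5.26686212e-02,  1.40147097e+00, -3.92016266e-06,
        1.68860342e+00, -7.02850130e-02]), 'joint_velocities': array([ 0.00011721, -0.00336083, -0.00275061,  0.00068913,  0.00066553,
        0.00048261]), 'tau': array([ 1.16212468e-03, -3.81950212e+01, -3.60424125e+01, -1.03365295e-05,
        4.66501762e-03, -3.58622128e-05]), 'tool_pos': array([0.13730945, 0.5064957 , 0.23068855]), 'orientation': array([-4.14735083e-01, -3.11386657e+00,  1.77108629e-03]), 'contact_force': array([-0.1860809 , -0.20381355, -0.07327471]), 'ft_torque': array([-0.03262373,  0.01172128,  0.00990925]), 'width': 0.0855121667368421}
```

View pics/a1.png

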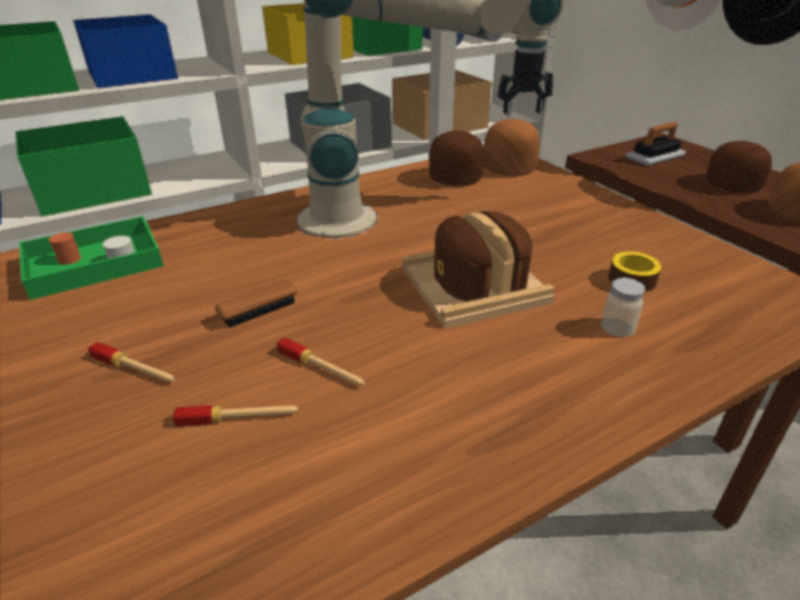

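View pics/b1.png

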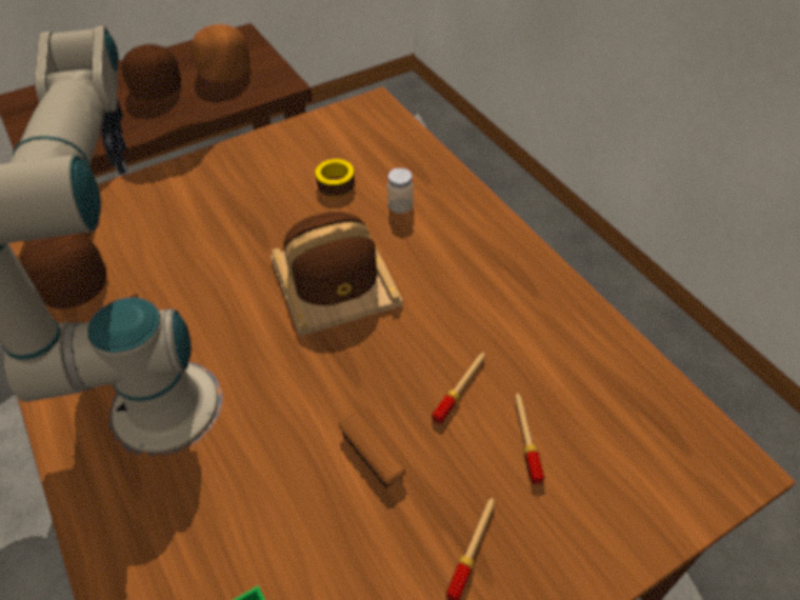

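The side view shows the block at about (335,265) and the loose-half hole at (344,290). The leftmost rod runs from (440,415) to (483,354), and it is at (290,345)-(360,384) in the scene view. I'll enlarge crops of both.

Run:
```python
from h import *
a=ld('scene')['image'];b=ld('side')['image']
A=cv2.resize(a[140:230,275:395,::-1],(800,600),interpolation=cv2.INTER_CUBIC) # 6.667
B=cv2.resize(b[140:300,180:350,::-1],(638,600),interpolation=cv2.INTER_CUBIC) # 3.75
cv2.imwrite('pics/a2.png',A);cv2.imwrite('pics/b2.png',B)
```

```text
(no output)
```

View pics/a2.png

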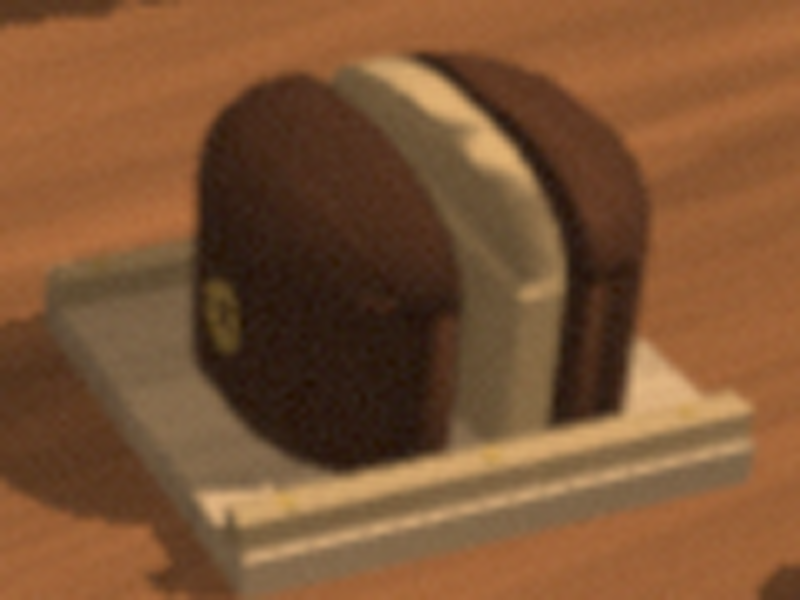

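View pics/b2.png

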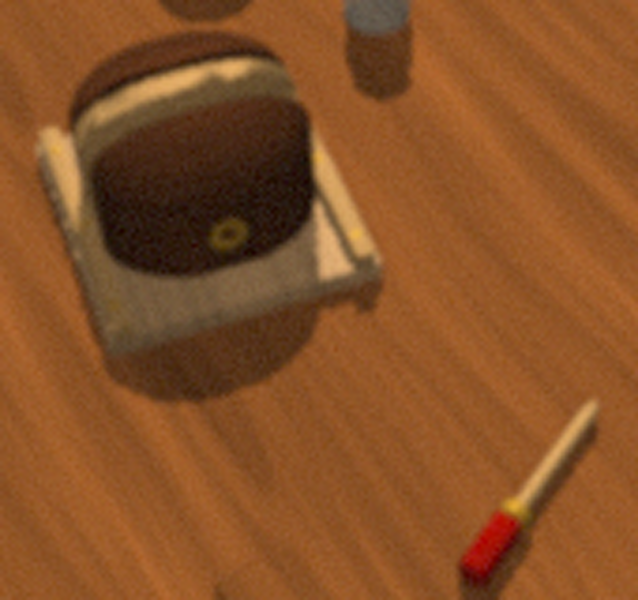

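Run:
```python
from h import *
from scipy.optimize import least_squares
a=ld('scene');b=ld('side')
A=lambda u,v:((u+.5)/6.667-.5+275,(v+.5)/6.667-.5+140)
B=lambda u,v:((u+.5)/3.75-.5+180,(v+.5)/3.75-.5+140)
F=lambda u,v:((u+.5)/1.4286-.5,(v+.5)/1.4286-.5)
obs=[(a,A(240,597),(-.17,-.125,0)),(a,A(752,478),(.085,-.125,0)),(b,B(113,355),(-.17,.125,0)),(b,B(378,285),(-.17,-.125,0)),
(a,A(240,555),(-.17,-.125,.02)),(a,A(46,303),(-.17,.125,.02)),(a,A(222,318),'h'),(b,B(229,234),'h')]
def res(p):
    x,y,w,d=p;r=[]
    for c,uv,m in obs:
        m=np.array((-.087-d,0,.064) if m=='h' else m)
        X=(x+np.cos(w)*m[0]-np.sin(w)*m[1],y+np.sin(w)*m[0]+np.cos(w)*m[1],m[2])
        r+=list(np.array(proj(c,X))-uv)
    return np.array(r)
for c,uv,m in obs[:6]: print(m,atz(c,uv,m[2]))
s=least_squares(res,(.5,.1,1,.04)); print(s.x,np.degrees(s.x[2]));print(res(s.x).round(1).reshape(-1,2))
print('rod')
for c,uvs in((b,[B(478,570),B(520,510),B(594,404)]),(a,[F(280,345),F(307,356),F(361,384)])):
    P=[atz(c,u,.013) for u in uvs];print(np.round(P,4),[np.linalg.norm(P[i+1]-P[i]).round(3) for i in(0,1)],np.degrees(np.arctan2(*(P[2]-P[0])[1::-1])))
for n,uv,z in(('jar',F(400,176),.1),('tape',F(335,172),.048),('brush',F(372,452),.03)): print(n,atz(b,uv,z))
from scipy.spatial.transform import Rotation as Ro
print(Ro.from_rotvec(get_state()['orientation']).as_matrix().round(3))
```

```text
(-0.17, -0.125, 0) [ 0.5646932  -0.02205024  0.        ]
(0.085, -0.125, 0) [0.60960585 0.23187483 0.        ]
(-0.17, 0.125, 0) [0.32404509 0.02483529 0.        ]
(-0.17, -0.125, 0) [ 0.56008229 -0.02705386  0.        ]
(-0.17, -0.125, 0.02) [ 0.56142447 -0.02071837  0.02      ]
(-0.17, 0.125, 0.02) [0.33534467 0.01439216 0.02      ]
[0.47423608 0.16691685 1.38792472 0.04018759] 79.52222899670649
[[ 0.   0.4]
 [-0.3  0.9]
 [-0.7  1. ]
 [ 1.  -1.5]
 [ 0.3  1.1]
 [-0.2 -2.6]
 [ 0.2 -0.4]
 [-0.2  0.5]]
rod
[[ 0.4725 -0.3257  0.013 ]
 [ 0.5311 -0.2968  0.013 ]
 [ 0.642  -0.242   0.013 ]] [np.float64(0.065), np.float64(0.124)] 26.29335598910181
[[ 0.465  -0.3314  0.013 ]
 [ 0.5218 -0.2997  0.013 ]
 [ 0.6413 -0.2477  0.013 ]] [np.float64(0.065), np.float64(0.13)] 25.393221192633945
jar [0.74319104 0.28095382 0.1       ]
tape [0.63450483 0.44237274 0.048     ]
brush [ 0.3124642  -0.33247702  0.03      ]
[[-0.965  0.262 -0.   ]
 [ 0.262  0.965 -0.001]
 [ 0.    -0.001 -1.   ]]
```

Request:
play_rows(linear=[[306, -505, 0], [306, -505, 0], [306, -505, 0], [306, -505, 0], [306, -505, 0], [306, -505, 0], [306, -505, 0], [306, -505, 0], [306, -505, 0], [306, -505, 0], [306, -505, 0], [306, -505, 0], [306, -505, 0], [306, -505, 0], [306, -525, -60], [306, -525, -60], [306, -525, -60]], roll=[-85.3, -85.3, -85.3, -85.3, -85.3, -85.3, -85.3, -85.3, -85.3, -85.3, -85.3, -85.3, -85.3, -85.3, -85.3, -85.3, -85.3], grip=0)

```text
t: 2.28
tool_pos: [0.444, -0.0178, 0.1732]
orientation: [2.414, 2.009, 0.002]
contact_force: [-0.7, -0.2, 0.9]
width: -0.0001
```

Run:
```python
from h import *
w=cam('wrist');cv2.imwrite('pics/w1.png',cv2.resize(w['image'][:,:,::-1],(800,600)))
s=get_state();print(s['qpos'],s['tool_pos'],s['orientation'],s['contact_force'],s['t'])
```

```text
[-1.23322694e-01 -1.56831057e-01  1.71670316e+00  2.38187864e-04
  1.57809978e+00  5.89611356e-02] [ 0.44441075 -0.01783581  0.17379762] [2.41249848 2.00845017 0.00415982] [-0.09276582 -0.7203733   0.61397149] 2.325
```

View pics/w1.png

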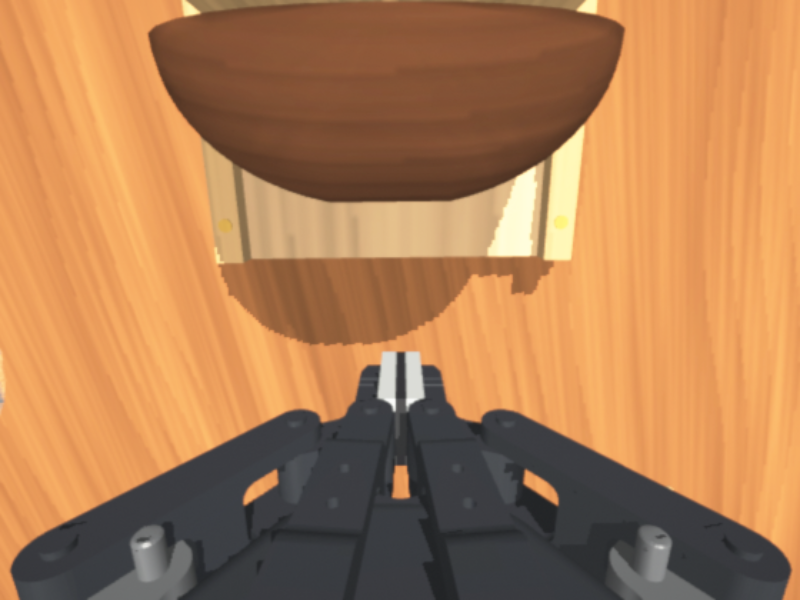

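The wrist view shows the base edge almost level in the picture, with rail inner corners at (250,258) and (540,257). The flat face's top edge runs from (330,201) to (452,199). I'll refine the base pose from these.

Run:
```python
from h import *
w=ld('wrist');F=lambda u,v:((u+.5)/1.4286-.5,(v+.5)/1.4286-.5)
for p,q,z in(((250,258),(541,257),.02),((330,201),(452,199.5),.108),((221,263),(573,260),.036)):
    P,Q=atz(w,F(*p),z),atz(w,F(*q),z);d=Q-P
    print(P,Q,(P+Q)/2,np.linalg.norm(d),np.degrees(np.arctan2(d[1],d[0])))
```

```text
[0.34217671 0.01729405 0.02      ] [ 0.54614098 -0.01961986  0.02      ] [ 0.44415884 -0.00116291  0.02      ] 0.20727773709388012 -10.258475002051794
[0.42193162 0.04693597 0.108     ] [0.47991529 0.03696041 0.108     ] [0.45092345 0.04194819 0.108     ] 0.05883551688156256 -9.761659972025578
[0.32816365 0.01933263 0.036     ] [ 0.56238178 -0.02181189  0.036     ] [ 0.44527271 -0.00123963  0.036     ] 0.23780455614077653 -9.96335006580324
```

Request:
play_rows(linear=[[-2, 0, -45], [-2, 0, -85], [-2, 0, -85], [3, 30, -85], [5, 38, -85], [6, 44, -85], [7, 50, -85], [8, 56, -85], [9, 62, -85], [10, 68, -85], [11, 74, -85], [12, 78, -85], [12, 78, -85], [12, 78, -85]], roll=[0.5, 0.5, 0.5, 0.5, 0.5, 0.5, 0.5, 0.5, 0.5, 0.5, 0.5, 0.5, 0.5, 0.5])

```text
t: 4.08
tool_pos: [0.4554, 0.0597, 0.0862]
orientation: [-2.406, -2.02, -0.0]
contact_force: [-0.1, -2.4, 0.8]
width: 0.0
```

Request:
play_rows(linear=[[0.5, 3, 0], [1, 6, 0], [1.5, 8, 0], [1.5, 9, 0], [1.5, 9, 0]], roll=[0, 0, 0, 0, 0])

```text
t: 4.7
tool_pos: [0.4568, 0.0682, 0.0862]
orientation: [2.406, 2.019, -0.001]
contact_force: [0.7, -4.6, 2.0]
width: -0.0001
```

Request:
play_rows(linear=[[0.3, 1.5, 0], [0.5, 3, 0], [0.5, 3, 0]], roll=[0, 0, 0])

```text
t: 5.08
tool_pos: [0.4572, 0.0703, 0.0862]
orientation: [2.405, 2.018, -0.004]
contact_force: [-0.9, -10.1, 3.4]
width: 0.0003
```

Request:
play_rows(linear=[[0.3, 1, 0], [0.3, 1, 0], [0.3, 1, 0]], roll=[0, 0, 0])

```text
t: 5.45
tool_pos: [0.4572, 0.0703, 0.0863]
orientation: [2.405, 2.017, -0.007]
contact_force: [-3.5, -13.8, 5.0]
width: 0.0001
```

Request:
play_rows(linear=[[-2, -30, 0], [-8, -60, 40], [28, -393, 100], [28, -393, 100], [28, -393, 100], [28, -393, 100], [28, -393, 100], [28, -393, 100], [28, -393, 100], [28, -393, 100], [28, -393, 100], [28, -393, 100]], roll=[0, 0, -54, -54, -54, -54, -54, -54, -54, -54, -54, -54], grip=0.9)

```text
t: 6.95
tool_pos: [0.4859, -0.3194, 0.1864]
orientation: [-3.06, -0.709, -0.0]
contact_force: [0.2, -0.3, -1.0]
width: 0.0771
```

Run:
```python
from h import *
w=cam('wrist');cv2.imwrite('pics/w2.png',cv2.resize(w['image'][:,:,::-1],(800,600)))
b=cam('side');a=cam('scene')
s=get_state();print(s['qpos'],s['tool_pos'],s['orientation'],s['t'],s['contact_force'])
```

```text
[-6.45764591e-01  2.28236934e-01  1.29668464e+00  4.42400338e-05
  1.61648403e+00  4.70119699e-01] [ 0.48579406 -0.31984751  0.1864153 ] [3.06056259e+00 7.08405683e-01 2.41928323e-04] 7.1 [-0.21270887 -0.19453391  0.28344718]
```

View pics/w2.png

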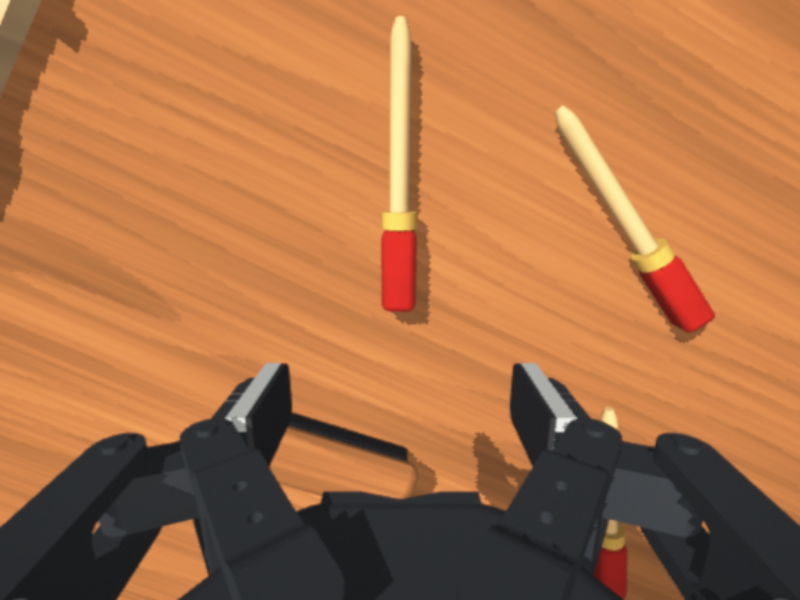

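Wrist view: the rod runs nearly upright from tip (401,18) to shoulder (400,212) to handle end (399,308). The brush's near edge is at (290,420)-(408,455), and the look-alike rods are at right.

Run:
```python
from h import *
w=ld('wrist');F=lambda u,v:((u+.5)/1.4286-.5,(v+.5)/1.4286-.5)
for n,p,z in(('tip',(401,20),.013),('sh',(400,212),.02),('end',(399,305),.022),('br',(290,420),.0),('br2',(408,455),.0)):
    print(n,atz(w,F(*p),z))
P,Q=atz(w,F(401,20),.013),atz(w,F(399,290),.026);d=P-Q;print(np.degrees(np.arctan2(d[1],d[0])))
for t in(.013,.0): print(proj(w,[.486,-.32,t]))
```

```text
tip [ 0.63972834 -0.24467523  0.013     ]
sh [ 0.52859915 -0.29840426  0.02      ]
end [ 0.46582947 -0.32831229  0.022     ]
br [ 0.32152243 -0.29105765  0.        ]
br2 [ 0.33532881 -0.40117964  0.        ]
25.663244218362745
(np.float64(280.44643479928266), np.float64(192.03248722053297))
(np.float64(280.44325589880117), np.float64(189.56576466526099))
```

Request:
play_rows(linear=[[0, 0.5, -50], [0, 0.5, -100], [0, 0.5, -140], [0, 0.5, -165], [0, 0.5, -178], [0, 0.5, -182], [0, 0.5, -182], [0, 0.5, -182]], roll=[0, 0, 0, 0, 0, 0, 0, 0])

```text
t: 8.1
tool_pos: [0.4863, -0.3202, 0.0056]
orientation: [3.059, 0.707, 0.002]
contact_force: [0.8, 0.4, -0.3]
width: 0.0772
```

Request:
play_rows(linear=[[0, 0, 0], [0, 0, 0], [0, 0, 0], [0, 0, 0], [0, 0, 0], [0, 0, 0], [0, 0, 0], [0, 0, 0]], roll=[0, 0, 0, 0, 0, 0, 0, 0], grip=0)

```text
t: 9.1
tool_pos: [0.4859, -0.32, 0.0047]
orientation: [3.06, 0.707, 0.001]
contact_force: [-0.0, -0.1, 5.1]
width: 0.0245
```

Request:
play_rows(linear=[[0, 0, 30], [0, 0, 70], [0, 0, 116], [-63, 197, 116], [-63, 197, 116], [-63, 197, 116], [-63, 197, 116], [-63, 197, 116], [-63, 197, 116], [-63, 197, 116], [-63, 197, 116], [-63, 197, 116], [-63, 197, 56], [-63, 197, 52], [-63, 197, 52], [-63, 197, 52]], roll=[0, 0, 0, 54.2, 54.2, 54.2, 54.2, 54.2, 54.2, 54.2, 54.2, 54.2, 54.2, 54.2, 54.2, 54.2])

```text
t: 11.1
tool_pos: [0.424, -0.1233, 0.0585]
orientation: [2.4, 2.022, 0.003]
contact_force: [0.3, 0.4, -0.7]
width: 0.0251
```

Run:
```python
from h import *
w=cam('wrist');b=cam('side');a=cam('scene')
I=np.vstack([cv2.resize(w['image'][:300,100:460,::-1],(480,400)) , np.zeros((200,480,3),np.uint8)])
B=cv2.resize(b['image'][150:270,200:296,::-1],(320,400),interpolation=cv2.INTER_CUBIC)
A=cv2.resize(a['image'][155:245,200:380,::-1],(400,200),interpolation=cv2.INTER_CUBIC)
C=np.zeros((600,800,3),np.uint8);C[:400,:480]=I[:400];C[:400,480:]=B;C[400:,:400]=A
cv2.imwrite('pics/c1.png',C)
s=get_state();print(s['tool_pos'],s['orientation'],s['t'],s['contact_force'],s['width'])
```

```text
[ 0.42346382 -0.12305872  0.05769577] [2.40095697e+00 2.02265759e+00 1.92424633e-03] 11.25 [ 0.13961527  0.31021681 -0.2673496 ] 0.024938474791317628
```

View pics/c1.png

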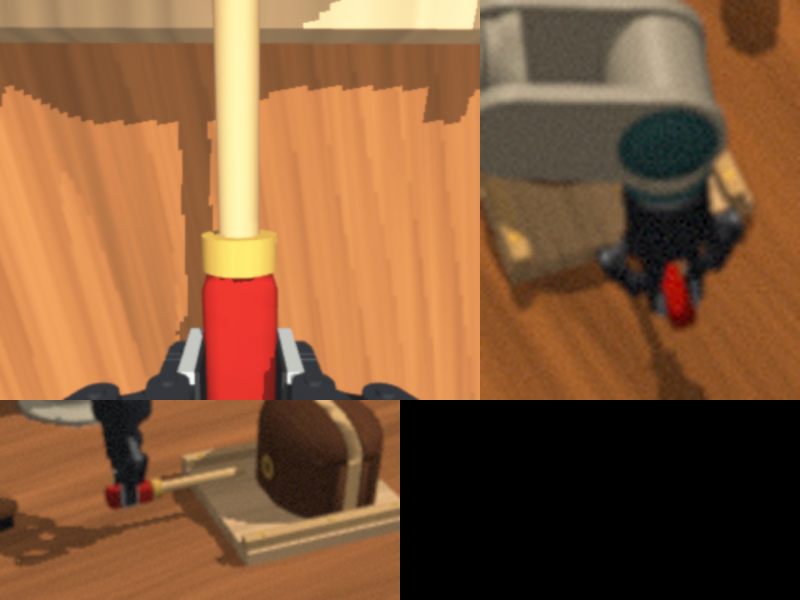

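The loose half and filler now stand tight, and the rod is held in line with the base axis in the wrist view (shoulder (239,232), nearly upright). I'll check its height and pitch in the scene view, with predicted points drawn on it.

Run:
```python
from h import *
a=ld('scene');k=8
x0,y0=245,165
C=cv2.resize(a['image'][y0:y0+50,x0:x0+90,::-1],(90*k,50*k),interpolation=cv2.INTER_CUBIC)
o=np.array([.474,.1665,0]);u=np.array([np.cos(np.radians(80)),np.sin(np.radians(80)),0])
s=get_state()['tool_pos'];T=s+u*.172;T[2]=.064
for n,X in(('hole',o-.087*u+[0,0,.064]),('tip',np.r_[(s+u*.172)[:2],s[2]+.0083]),('sh',np.r_[(s+u*.047)[:2],s[2]+.0083])):
    p=proj(a,X);q=(int((p[0]-x0+.5)*k),int((p[1]-y0+.5)*k));print(n,X,q);cv2.circle(C,q,3,(255,0,0),1)
cv2.imwrite('pics/c2.png',C)
```

```text
hole [0.45889261 0.08082173 0.064     ] (604, 161)
tip [0.45333131 0.04632821 0.06599577] (521, 174)
sh [ 0.43162529 -0.07677276  0.06599577] (213, 235)
```

View pics/c2.png

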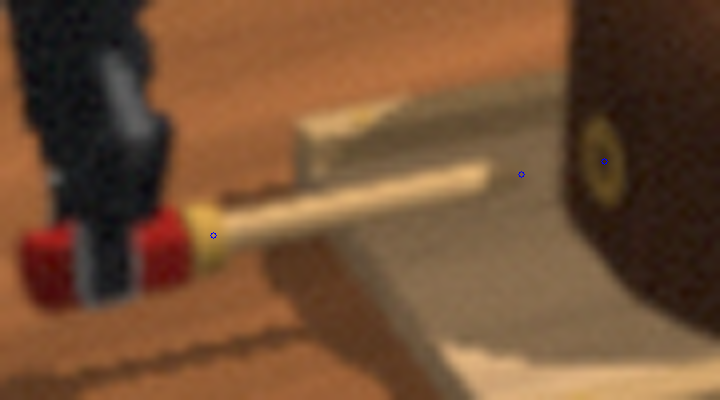

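Request:
play_rows(linear=[[0, 0, -2], [0, 0, -2], [3.5, 20, -2], [5, 30, -2], [6.3, 36, -2], [7.8, 44, -2], [7.8, 44, -2], [7.8, 44, -2]], roll=[0, 0, 0, 0, 0, 0, 0, 0])

```text
t: 12.25
tool_pos: [0.4305, -0.0789, 0.0543]
orientation: [2.402, 2.024, -0.0]
contact_force: [1.0, 0.1, -0.4]
width: 0.025
```

Request:
play_rows(linear=[[1, 6, 0], [2, 12, 0], [3, 18, 0], [4.2, 24, 0], [4.2, 24, 0]], roll=[0, 0, 0, 0, 0])

```text
t: 12.88
tool_pos: [0.4348, -0.0543, 0.0543]
orientation: [2.402, 2.025, 0.0]
contact_force: [-0.4, 0.5, -0.7]
width: 0.0247
```

Request:
play_rows(linear=[[1.4, 8, 0], [2.8, 16, 0], [4.2, 24, 0], [5.6, 32, 0], [7, 40, 0], [8.5, 48, 0], [9.9, 56, 0], [10.4, 59, 0], [10.4, 59, 0]], roll=[0, 0, 0, 0, 0, 0, 0, 0, 0])

```text
t: 14.0
tool_pos: [0.4451, 0.0044, 0.0543]
orientation: [2.402, 2.025, 0.0]
contact_force: [-0.7, -0.3, -0.7]
width: 0.0249
```

Request:
play_rows(linear=[[1, 6, 0], [2, 12, 0], [3, 18, 0], [4, 23, 0], [4.6, 26, 0], [4.6, 26, 0]], roll=[0, 0, 0, 0, 0, 0])

```text
t: 14.75
tool_pos: [0.4497, 0.0306, 0.0544]
orientation: [-2.402, -2.024, -0.001]
contact_force: [-1.8, 0.3, 0.6]
width: 0.025
```

Request:
play_rows(linear=[[0.3, 2, 0], [0.7, 4, 0], [0.9, 5, 0], [0.9, 5, 0]], roll=[0, 0, 0, 0])

```text
t: 15.25
tool_pos: [0.4503, 0.0341, 0.0544]
orientation: [2.402, 2.023, -0.003]
contact_force: [-3.2, -6.3, 2.6]
width: 0.025
```

Request:
play_rows(linear=[[0.3, 1.5, 0], [0.3, 1.5, 0], [0.3, 1.5, 0]], roll=[0, 0, 0])

```text
t: 15.62
tool_pos: [0.4503, 0.0342, 0.0545]
orientation: [2.401, 2.021, -0.007]
contact_force: [-6.6, -14.2, 5.2]
width: 0.0252
```

Request:
play_rows(linear=[[0, -0.5, 0], [0, -0.5, 0], [0, -0.5, 0], [0, -0.5, 0], [0, -0.5, 0], [0, -0.5, 0]], roll=[0, 0, 0, 0, 0, 0], grip=0.7)

```text
t: 16.38
tool_pos: [0.4509, 0.0363, 0.0543]
orientation: [2.402, 2.024, 0.0]
contact_force: [-0.1, -0.1, -0.6]
width: 0.0599
```

Request:
play_rows(linear=[[0, 0, 30], [0, 0, 60], [-10, -60, 120], [-10, -120, 150], [-10, -120, 150], [-10, -120, 150]], roll=[0, 0, 0, 0, 0, 0])

```text
t: 17.12
tool_pos: [0.4412, -0.085, 0.2054]
orientation: [2.404, 2.02, 0.002]
contact_force: [-1.0, 1.4, -1.1]
width: 0.06
```

Run:
```python
from h import *
w=cam('wrist');a=cam('scene');b=cam('side')
C=np.zeros((600,800,3),np.uint8);C[:300,:400]=cv2.resize(w['image'][:,:,::-1],(400,300));
C[:300,400:]=cv2.resize(b['image'][100:220,170:330,::-1],(400,300),interpolation=cv2.INTER_CUBIC)
C[300:]=cv2.resize(a['image'][140:230,240:480,::-1],(800,300),interpolation=cv2.INTER_CUBIC)
cv2.imwrite('pics/f1.png',C);print(get_state()['t'])
```

```text
17.275
```

View pics/f1.png

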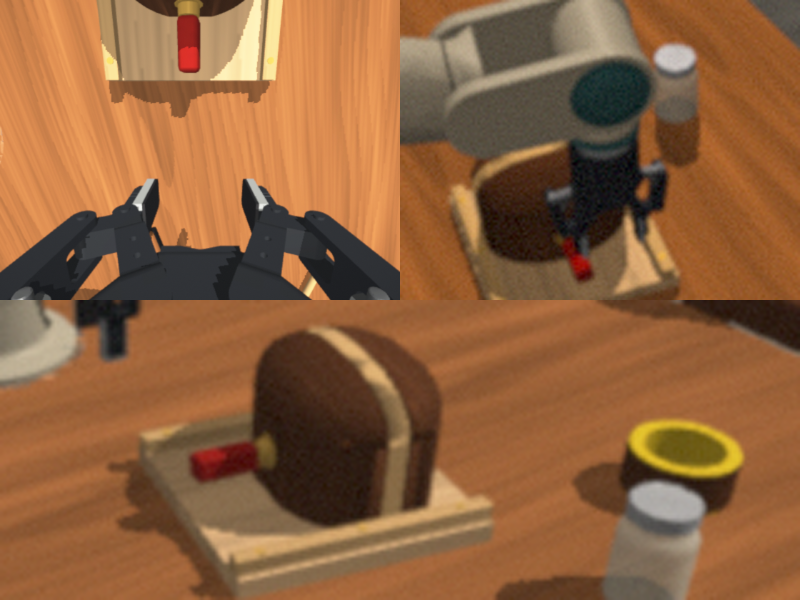

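The final view shows the ferrule against the face at (265,450), the block tight, and the jar and tape where they were. I'll check the handle-end position, then hand in.

Run:
```python
from h import *
w=ld('wrist');u=np.array([np.cos(np.radians(80)),np.sin(np.radians(80))])
for z in(.064,.076): print((atz(w,(189*1.4,72*1.4),z)[:2]-[.474,.1665])@u, 'expect -0.162')
print(close_job())
```

```text
-0.16209633357405012 expect -0.162
-0.1630226142639103 expect -0.162
the job is handed in; nothing more can be done
None
```

The hat block is closed and pinned, and I handed the job in at about 17 s of the 64 s allowed. No verdict came back.

- **Closing:** I pushed the loose half about 40 mm along the base. It stopped firm at about 14 N, and the pictures show the filler tight between the two halves.
- **Pinning:** I took the rod farthest to the robot's left and slid it through the holes with almost no resistance. The handle stopped at the expected depth, and I pressed it home at about 15 N. I then opened the gripper and backed away.
- **Last checks:** The handle end measured 162 to 163 mm behind the split face along the base, against 162 mm expected. That puts the shoulder on the block face to within about 1 mm. The last pictures show the jar and tape roll where they were.
- **Not checked:** I did not look at the hat brush in the last pictures, but the arm never came near it.
- **Disagreement:** Before insertion, the scene view showed the rod 1 to 2 mm higher than the grip predicted. I lowered it and it went in without touching.

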